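# Set the blank light selector by clicks and load a dish into the inspection bay

### The arm

A 6-joint arm with a two-finger parallel gripper is mounted at the origin on the work surface. World frame = base frame: x ahead of the robot, y to its left, z up, the work surface at z = 0. Lengths are in m, angles in degrees, forces in N, time in s.
With the tool pointing down it reaches from about 0.4 to 0.825 m from the base axis. Payload 7 kg.
Tool frame: the origin (TCP) lies on the centre line of the jaws, within the pads' length; the fingertips stand 11 mm ahead of it and the grasp point (between the pads) lies 8 mm behind it; z points along the fingers, y is the line along which they close (so a half turn about z gives the same grasp; the last joint's range is limited). The gripper opens to 88 mm and grips with 3 to 60 N. Pads are 19 mm wide; open, the fingers measure 130 mm over their backs; the gripper's body (78 mm by 193 mm) begins 47 mm behind the grasp point.
Start: joints at [83.199, 20.546, 0.682, 0, -70.136, -16.507], TCP at [0.267, 0.62, 0.238] pointing down, gripper open.
Joint ranges: [-176.03, 176.03], [-82.01, 121.73], [-58.28, 71.71], [-173.87, 95.51], [-174.79, -0.11], [-173.66, 173.66]. Speed limits (degrees/s): [136.94, 136.94, 172.46, 180, 180, 180].

### API

Orientations are given as [roll, pitch, yaw] about the fixed x, y, z axes, in that order (R = Rz(yaw) Ry(pitch) Rx(roll)).
In Python, from plant import r, capture, camera_model, job gives the robot as it stands.
- The arm moves only by the tool drive_tool, never from a script. Its argument "increments" is a list that holds one entry, the list of rows, each a list of 5 numbers: the gripper's target within -1 to 1 (fully open at 1, half-way at 0, shut at -1), then the shift along the tool's x, y, z scaled (see below), then the turn about the tool's z scaled (see below). In form: [[[gripper, tx, ty, tz, roll], ...]]. A call has 1 to 5 rows; each row is the pose to reach, as a shift and turn from the pose commanded when the call began, along the tool's axes at that moment, turning the shorter way round; what a row does not reach only later rows make up. The controller multiplies each number of a shift by 120 mm and each number of a turn by 360 degrees. A row lasts 1/8 s, in which the tool goes at most 62.5 mm and 10.7 degrees, less where a joint would pass 70% of its speed; a pose out of reach is approached as far as the arm can. A call with a number of a shift or a turn outside -1 to 1 is refused whole. A call with a gripper value outside its range is refused whole. The fingers move at their own pace and stop on an object; "squeeze" is the grip in N (left out, the last holds). Time passes only in rows, so rows that repeat a pose let the fingers close. It gives the time, the measured TCP pose, the force, the opening and the grip force at its end, in the units of the state.
- r.get_state(): the state, without advancing time (a new reading comes with each control period).
- capture(name): name is "side" or "top" or "wrist"; returns the picture (420x560x3 uint8, red, green, blue); there is no depth.
- camera_model(name): a dict with "camera_matrix" (3x3 intrinsics, pixels), "rvec" (rotation vector, rad) and "tvec" (3), from world to camera coordinates, as OpenCV has them. Camera axes: x right, y down, z forward; pixel columns grow to the right and rows downward; lengths in m; the calibration is good to about 2 mm. A picture is of the moment at which its call begins: read the wrist's pose just before it. camera_model takes no time and is no camera call; for the wrist camera it gives the pose at the moment of the call.
- job.close_job(): hands the job in; it is judged then, once.
The state is a dict: "time_s": time; "joints": joint angles; "qd": joint speeds; "joint_torque": joint torques, N m; "tcp_pos": TCP position; "eef_rot": TCP orientation; "contact_force": force on the tool from outside, world axes, zero at the start; "moment": the same for the moment, N m; "gripper_width": finger opening in m; "gripper_force": force on a finger pad.
Only numpy, scipy, OpenCV 4.12 (cv2) and the standard library are available. Lean on these libraries where they do the work, as an engineer would, in place of code of your own. Each camera call takes 0.05 s, during which the arm holds its last target. There are 200 camera calls.

### The job

Set the inspection light: turn the blank black selector anticlockwise all the way to its end stop, then clockwise exactly three clicks, and let go of it. Then set the orange dish down on the open sill of the white and blue bay, let go, and push it in through the orange swing gate until it is fully home against the black back stop and the gate has sprung shut behind it. Last, press the green start button fully down; keep the dish level, do not drop it, and leave the blue and the white dish where they are.

Things in the scene. Friction and masses are not known exactly. Their poses are not given: they have to be found in the camera images.
- selector (a joint): angle of the blank selector, rad: 0 at its anticlockwise end stop, growing clockwise seen from above, to 2.7 at the other stop. A spring detent holds it at 0, 0.45, 0.90, 1.35, 1.80, 2.25, 2.70 (one click = 0.45 rad, 26 degrees); released between clicks it snaps to the nearer. A click takes about 0.1 Nm. It starts two to five clicks from the anticlockwise stop
- selector_grip (a point): on the upright axis of the black selector, at grip height: an unmarked bar 46 mm long, 14 mm wide, from 13 mm below to 9 mm above this point, on a disc of radius 25 mm whose top is 13 mm below it. The bar lies along this frame's x axis, which turns with it. The console top is 25.5 mm below this point
- start (a joint): travel of the green start button in m: 0 up, 0.006 fully down; it springs back; about 5 N holds it fully down
- start_top (a point): centre of the top of the green start button, radius 15 mm, on the grey console, pressed straight down; about 105 mm from the selector
- dish_orange_center (a point): centre of the orange closed round dish, 56 mm in diameter, 18 mm high (this point is 9 mm above its underside), 60 g; one of three equal dishes in a row on a flat steel tray 4 mm thick (130 by 290 mm), about 0.1 m apart; the row runs along the y axis of tray
- dish_blue_center (a point): centre of the blue dish, same size; to be left alone
- dish_white_center (a point): centre of the white dish, same size; to be left alone
- tray: flat steel tray under the dishes; origin at its centre on the table, x its short side (130 mm), y its long side (290 mm)
- bay: inspection bay, blue floor and white walls, fixed; origin on the table under the shut gate, on the lane's middle line; x points into the bay, y to the left. Floor: flat plate 8 mm above the table, x -115 to 135 mm, 130 mm wide. Inside the gate the lane is open from y -32 to 47 mm between walls 28 mm high. Open on top up to x 92 mm; from there on a clear window 28 to 32 mm above the floor covers the dish's last place
- sill (a point): on the floor of the open sill, on the middle line, 65 mm before the gate: where to set the dish; axes as bay. The sill has no walls from 115 to 44 mm before the gate; then two white guides, 26 mm high, narrow the lane from 96 mm wide to 66 mm at the gate
- backstop (a point): middle of the front face of the black back stop at floor height, 126 mm beyond the gate; a dish fully home has its centre 28 mm before it; axes as bay
- gate (a joint): angle of the orange swing gate in rad: 0 shut (across the lane), growing to 1.6 as it swings into the bay; it opens inwards only, about an upright hinge at x = 0, y = 34 mm of the bay, and a light spring (a push of about 1 N opens it) shuts it. Leaf 62 mm wide, 22 mm high, 4 mm thick, from 3 mm above the floor

How it is judged:
By the outcome, as a careful person would: the job done as asked, in the order asked, and still so for the second after the job is handed in, with the robot touching nothing.
It also fails if it takes over 72 s, if anything falls off the work surface, if the arm or the gripper's body presses on something with over 40 N, if the wrist force passes 120 N, or if a joint passes its speed limit or range.

## Working session

There is one attempt and no reset: what is moved stays moved. The work goes in short steps, Python scripts to look and compute and a tool call to move; the robot and the scene stay as the last step left them, time stands still between calls to the robot, and variables do not carry over. Pictures are saved under pics/ and viewed, at most 12 in all, crops included, and the job is handed in when it is done.

Besides the shell and the picture viewer there is one more tool, called after "Request:" in YAML: its name, and indented under it one key for each argument. drive_tool: Moves the arm, as the interface text tells. Its arguments: {"type":"object","properties":{"increments":{"type":"array"},"squeeze":{"type":"number"}},"required":["increments"]}

```bash
mkdir -p pics; cat > h.py <<'E'
import numpy as np,cv2
from plant import r,capture,camera_model,job
def cam(n):
    m=camera_model(n);R=cv2.Rodrigues(np.array(m["rvec"],float))[0];return np.array(m["camera_matrix"]),R,np.array(m["tvec"],float).ravel()
def ray(c,uv,z):
    K,R,t=c;o=-R.T@t;d=R.T@np.linalg.inv(K)@np.array([uv[0],uv[1],1.]);return o+d*(z-o[2])/d[2]
def proj(c,p):
    K,R,t=c;q=K@(R@np.array(p)+t);return q[:2]/q[2]
def save(n,im): cv2.imwrite("pics/"+n,cv2.cvtColor(im,cv2.COLOR_RGB2BGR))
E
python3 - <<'E'
from h import *
s=r.get_state();print(s)
a=capture("top");b=capture("side");np.save("top.npy",a)
save("top1.png",a);save("side1.png",b)
for n in("top","side"):
    K,R,t=cam(n);print(n,K[0,0],-R.T@t,R[2])
E
```

```text
{'time_s': 0.0, 'joints': array([ 8.31986365e+01,  2.05896474e+01,  6.31263485e-01, -2.19496127e-02,
       -7.01358377e+01, -1.65062544e+01]), 'qd': array([ 0.0249537 , -0.06155792,  0.05346813,  0.06011393, -0.04779704,
        0.09306272]), 'joint_torque': array([ 4.29944259e-05, -5.82723427e+01,  2.93049020e+01,  6.99758381e+00,
        7.00752513e-03, -1.61427911e-04]), 'tcp_pos': array([0.26690534, 0.61944433, 0.23661804]), 'eef_rot': array([ 1.79903798e+02, -6.98951407e-03, -2.33150872e+01]), 'contact_force': array([0.00486289, 0.36685525, 0.33134568]), 'moment': array([-0.00455164,  0.02259311,  0.06395498]), 'gripper_force': 0.0, 'gripper_width': 0.08725912124378898}
top 479.22989544812657 [ 0.38683358 -0.02948435  1.32316197] [ 0.15627704 -0.00456318 -0.98770272]
side 485.1862530629203 [ 0.31239254 -0.83030142  0.89499676] [ 0.23809575  0.67381971 -0.69948368]
```

View pics/top1.png

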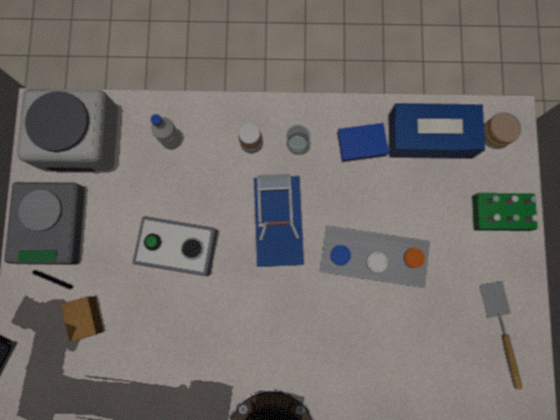

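View pics/side1.png

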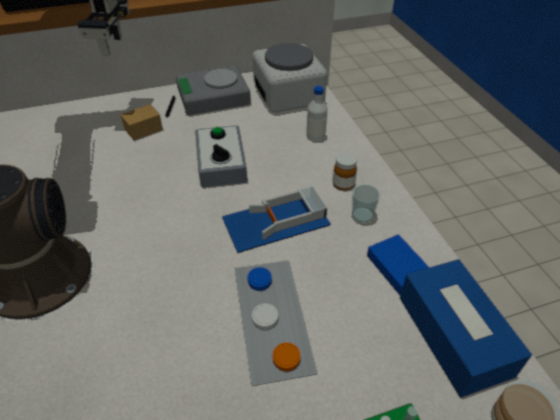

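The top view shows the console at left, with green at (152,241) and the selector at (191,248). The bay is in the middle with its gate at (278,222) and opens downwards (-x). Orange dish is at (414,258), white at (377,262) and blue at (340,255). The side view agrees.

```bash
cat >> h.py <<'E'
def blob(im,lo,hi,box=None,amin=20):
    h=cv2.cvtColor(im,cv2.COLOR_RGB2HSV);m=cv2.inRange(h,np.array(lo),np.array(hi))
    if box:
        k=np.zeros_like(m);x0,y0,x1,y1=box;k[y0:y1,x0:x1]=255;m&=k
    cs=[c for c in cv2.findContours(m,cv2.RETR_EXTERNAL,cv2.CHAIN_APPROX_NONE)[0] if cv2.contourArea(c)>amin]
    return sorted(cs,key=cv2.contourArea,reverse=True)
def cen(c): 
    m=cv2.moments(c);return np.array([m['m10']/m['m00'],m['m01']/m['m00']])
def tri(c1,u1,c2,u2):
    P=[c[0]@np.c_[c[1],c[2]] for c in(c1,c2)]
    X=cv2.triangulatePoints(P[0],P[1],np.array(u1,float).reshape(2,1),np.array(u2,float).reshape(2,1)).ravel();return X[:3]/X[3]
E
python3 - <<'E'
from h import *
T,S=cam("top"),cam("side");a=np.load("top.npy");b=cv2.cvtColor(cv2.imread("pics/side1.png"),cv2.COLOR_BGR2RGB)
def two(nm,lo,hi,ba,bb):
    ca,cb=blob(a,lo,hi,ba),blob(b,lo,hi,bb)
    print(nm,[ (cen(c).round(1),cv2.contourArea(c)) for c in ca[:2]],[cen(c).round(1) for c in cb[:2]])
    if ca and cb:print('  ',tri(T,cen(ca[0]),S,cen(cb[0])).round(4))
    return ca
two('green',(40,80,30),(85,255,255),(135,225,170,255),(205,120,230,142))
two('orange',(3,150,80),(20,255,255),(395,240,435,275),(265,335,310,375))
two('blue',(100,150,60),(130,255,255),(328,243,352,268),(240,262,280,295))
g=two('gate',(0,100,60),(20,255,255),(255,205,305,240),(255,200,285,230))
# bay floor & tray rects
c=blob(a,(95,120,40),(130,255,255),(245,165,312,275))
pts=np.vstack(c[:4])[:,0];q=cv2.boxPoints(cv2.minAreaRect(pts))
print('bay',[ray(T,p,.008).round(3) for p in q])
print('orange z.022',[ray(T,cen(blob(a,(3,150,80),(20,255,255),(395,240,435,275))[0]),.020).round(4)])
c=blob(a,(0,0,0),(180,255,60),(175,230,210,268));print('sel',cen(c[0]),cv2.contourArea(c[0]),ray(T,cen(c[0]),.06))
E
```

```text
green [(array([150.9, 241.3]), 108.5)] [array([217.1, 130.7])]
   [0.5016 0.3182 0.0745]
orange [(array([414. , 257.4]), 273.0)] [array([286.1, 355.8])]
   [ 0.472  -0.3824  0.0201]
blue [(array([340.2, 254.8]), 243.0)] [array([259.2, 278.3])]
   [ 0.4766 -0.1822  0.0167]
gate [] [array([270.8, 213.8])]
bay [array([0.687, 0.059, 0.008]), array([ 0.694, -0.067,  0.008]), array([ 0.451, -0.08 ,  0.008]), array([0.444, 0.042, 0.008])]
orange z.022 [array([ 0.4715, -0.3824,  0.02  ])]
sel [191.38322487 247.98770788] 230.5 [0.48616258 0.21496801 0.06      ]
```

Request:
drive_tool:
  increments:
    - [[1, 0.4, 0.31, 0, 0], [1, 0.8, 0.63, 0, 0], [1, 1, 0.79, 0, 0]]

```text
time_s: 0.48
tcp_pos: [0.3406, 0.4828, 0.2375]
eef_rot: [180.0, 0.0, -23.4]
contact_force: [-0.3, -0.6, -0.5]
gripper_width: 0.0874
gripper_force: 0.0
```

Request:
drive_tool:
  increments:
    - [[1, 0.4, 0.31, 0, 0], [1, 0.8, 0.63, 0, 0], [1, 1, 0.79, 0, 0]]

```text
time_s: 0.85
tcp_pos: [0.4133, 0.3485, 0.2376]
eef_rot: [180.0, 0.0, -23.4]
contact_force: [0.7, -0.0, 0.1]
gripper_width: 0.0874
gripper_force: 0.0
```

Request:
drive_tool:
  increments:
    - [[1, 0.4, 0.31, 0, 0], [1, 0.8, 0.63, 0, 0], [1, 1, 0.79, 0, 0], [1, 1, 0.79, 0, 0]]

```text
time_s: 1.35
tcp_pos: [0.4859, 0.2145, 0.2374]
eef_rot: [180.0, 0.0, -23.5]
contact_force: [0.2, 0.4, -0.7]
gripper_width: 0.0879
gripper_force: 0.0
```

```bash
python3 - <<'E'
from h import *
s=r.get_state();print(s['time_s'],s['tcp_pos'],s['eef_rot'],s['joints'],s['contact_force'],s['moment'])
c=cam("wrist");print(-c[1].T@c[2],c[1][2]);a=capture("wrist");np.save("w1.npy",a);save("w1.png",a)
print(proj(c,[.486,.215,.06]))
E
```

```text
1.35 [0.48590259 0.21451594 0.23739735] [ 1.79981207e+02  8.47603280e-03 -2.34825312e+01] [ 4.49877765e+01  6.99244337e+00 -1.74032932e+01 -1.08449302e-03
 -6.56248560e+01  2.15301415e+01] [ 0.18253428  0.43803807 -0.74339622] [ 0.04244433 -0.02243786 -0.00751923]
[0.55759955 0.18319434 0.38355389] [-0.26436512  0.11502204 -0.95753904]
[276.19887127 191.0193325 ]
```

View pics/w1.png

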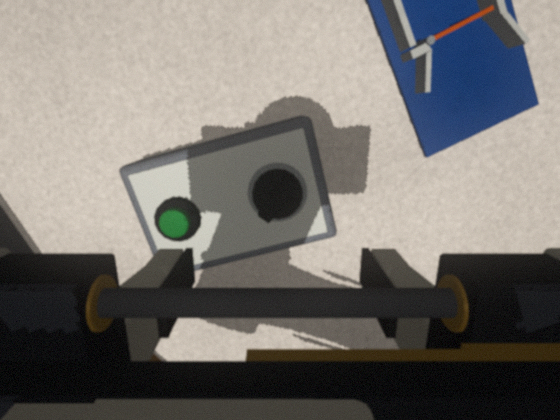

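The wrist view shows the selector disc at (277,191) with a bump near (265,218) and the green button at (174,222). The bar is lost in shadow, so I'll enhance a crop.

```bash
python3 - <<'E'
from h import *
a=np.load("w1.npy")[150:240,225:330].astype(float)
b=np.clip((a-a.min())*255/60,0,255).astype(np.uint8)
t=capture("side")[125:170,190:250].astype(float)
b=cv2.resize(b,None,fx=5,fy=5,interpolation=cv2.INTER_CUBIC)
save("w1c.png",b)
E
```

```text
(no output)
```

View pics/w1c.png

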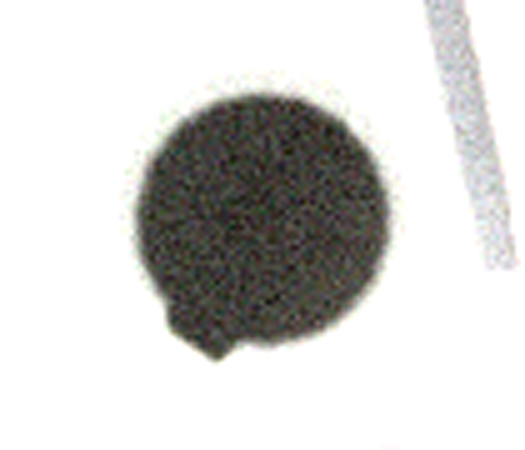

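The bar's end sticks out at the lower left. Its corners are at crop (168,318) and (216,358), i.e. (258.6,213.6) and (268.2,221.6). The disc centre is about (277.3,193.5), radius 25 px.

```bash
python3 - <<'E'
from h import *
c=cam("wrist");a=np.load("w1.npy");print(c[0][0,0])
# disc fit
m=(a[150:240,225:330].astype(int).sum(2)<140).astype(np.uint8)
C=max(cv2.findContours(m,0,1)[0],key=cv2.contourArea)[:,0]+[225,150];C=C[C[:,1]<205]
e=cv2.fitEllipse(C.astype(np.float32));print(e)
for z in(.05,.055,.06,.065,.07,.075,.08): 
    p,q=ray(c,(258.6,213.6),z+.022),ray(c,(268.2,221.6),z+.022);d=q-p
    o=ray(c,e[0],z);rr=ray(c,(e[0][0]+e[1][1]/2,e[0][1]),z)-o
    print(z,o.round(4),'R',np.linalg.norm(rr).round(4),'edge',np.linalg.norm(d).round(4),np.degrees(np.arctan2(d[1],d[0])).round(1),'dir',((p+q)/2-o)[:2].round(4),np.degrees(np.arctan2(*((p+q)/2-o)[[1,0]])).round(1))
g=blob(a,(40,80,30),(85,255,255),(140,190,210,250))[0];print(cen(g));G=cen(g)
T=cam("top");t=np.load("top.npy");tg=cen(blob(t,(40,80,30),(85,255,255),(135,225,170,255))[0])
print('green',tri(T,tg,c,G)); 
print('sel tri',tri(T,(191.4,248),c,e[0]))
E
```

```text
329.25176122153886
((276.9239807128906, 193.42425537109375), (48.54325866699219, 49.05980682373047), 38.482723236083984)
0.05 [0.4805 0.2181 0.05  ] R 0.0256 edge 0.0126 -154.9 dir [-0.0124  0.02  ] 121.8
0.055 [0.4817 0.2176 0.055 ] R 0.0252 edge 0.0124 -154.9 dir [-0.0121  0.0197] 121.6
0.06 [0.4828 0.2171 0.06  ] R 0.0248 edge 0.0122 -154.9 dir [-0.0118  0.0193] 121.5
0.065 [0.484  0.2166 0.065 ] R 0.0244 edge 0.012 -154.9 dir [-0.0116  0.0189] 121.4
0.07 [0.4851 0.2161 0.07  ] R 0.0241 edge 0.0118 -154.9 dir [-0.0113  0.0186] 121.2
0.075 [0.4862 0.2156 0.075 ] R 0.0237 edge 0.0116 -154.9 dir [-0.011   0.0182] 121.1
0.08 [0.4874 0.2151 0.08  ] R 0.0233 edge 0.0114 -154.9 dir [-0.0107  0.0179] 120.9
[173.64189355 222.97767967]
green [0.50051924 0.31576702 0.08532539]
sel tri [0.48526512 0.21432642 0.0677939 ]
```

Request:
drive_tool:
  increments:
    - [[1, -0.03, 0, 0.25, 0.028], [1, -0.03, 0, 0.5, 0.056], [1, -0.03, 0, 0.75, 0.084], [1, -0.03, 0, 1, 0.1], [1, -0.03, 0, 1, 0.1]]

```text
time_s: 2.08
tcp_pos: [0.4803, 0.2177, 0.1156]
eef_rot: [179.7, -0.0, -59.2]
contact_force: [-0.2, -0.7, 1.3]
gripper_width: 0.0877
gripper_force: 0.0
```

Request:
drive_tool:
  increments:
    - [[1, 0, 0, 0.15, 0], [1, 0, 0, 0.27, 0], [1, 0, 0, 0.34, 0], [1, 0, 0, 0.34, 0]]

```text
time_s: 2.58
tcp_pos: [0.4817, 0.2177, 0.0766]
eef_rot: [180.0, -0.0, -59.3]
contact_force: [0.1, 0.9, 0.3]
gripper_width: 0.0874
gripper_force: 0.0
```

Request:
drive_tool:
  increments:
    - [[-1, 0, 0, 0, 0], [-1, 0, 0, 0, 0], [-1, 0, 0, 0, 0], [-1, 0, 0, 0, 0], [-1, 0, 0, 0, 0]]
  squeeze: 15

```text
time_s: 3.2
tcp_pos: [0.4826, 0.2182, 0.077]
eef_rot: [-179.9, 0.0, -59.3]
contact_force: [3.0, 0.1, -0.6]
gripper_width: 0.0491
gripper_force: 15.0
```

```bash
python3 - <<'E'
from h import *
s=r.get_state();print(s['time_s'],s['tcp_pos'],s['eef_rot'],s['gripper_width'],s['gripper_force'],s['contact_force'],s['moment'])
E
```

```text
3.2 [0.48257359 0.21817698 0.07701986] [-1.79907280e+02  5.43597596e-03 -5.92917500e+01] 0.04911146723242883 14.999937862157822 [ 3.04807796  0.12498204 -0.62711018] [ 0.32822845 -1.07303876 -0.0446564 ]
```

Gripped at 49 mm, which is the disc, not the bar. The disc must sit higher than I estimated, so I'll open, rise 12 mm and grip again.

Request:
drive_tool:
  increments:
    - [[1, 0, 0, 0, 0], [1, 0, 0, 0, 0], [1, 0.02, -0.01, -0.1, 0], [1, 0.02, -0.01, -0.1, 0]]

```text
time_s: 3.7
tcp_pos: [0.4849, 0.2167, 0.0901]
eef_rot: [-179.9, 0.0, -59.3]
contact_force: [-0.4, -0.7, -0.3]
gripper_width: 0.0832
gripper_force: 0.0
```

Request:
drive_tool:
  increments:
    - [[-1, 0, 0, 0, 0], [-1, 0, 0, 0, 0], [-1, 0, 0, 0, 0], [-1, 0, 0, 0, 0], [-1, 0, 0, 0, 0]]
  squeeze: 15

```text
time_s: 4.32
tcp_pos: [0.4841, 0.2162, 0.0887]
eef_rot: [180.0, -0.0, -59.3]
contact_force: [-0.0, 0.4, -0.3]
gripper_width: 0.043
gripper_force: 0.0
```

Request:
drive_tool:
  increments:
    - [[-1, 0, 0, 0, 0], [-1, 0, 0, 0, 0], [-1, 0, 0, 0, 0]]

```text
time_s: 4.7
tcp_pos: [0.484, 0.2161, 0.0887]
eef_rot: [180.0, -0.0, -59.3]
contact_force: [-1.0, -0.7, 1.4]
gripper_width: 0.0139
gripper_force: 15.0
```

```bash
python3 - <<'E'
from h import *
s=r.get_state();print(s['time_s'],s['tcp_pos'],s['eef_rot'],s['gripper_width'],s['gripper_force'],s['contact_force'],s['moment'],s['joints'])
E
```

```text
4.7 [0.48400795 0.21609941 0.08871464] [ 1.79981609e+02 -2.55615607e-03 -5.93121036e+01] 0.01393324274862984 14.988011866807938 [-0.9623933  -0.69507865  1.38020673] [ 0.03337336  0.33835937 -0.07647077] [ 4.52717948e+01  1.55549519e+01 -2.85411951e+01 -3.00244827e-03
 -4.59222949e+01 -1.45818098e+01]
```

Request:
drive_tool:
  increments:
    - [[-1, 0, 0, 0, -0.028], [-1, 0, 0, 0, -0.056], [-1, 0, 0, 0, -0.084], [-1, 0, 0, 0, -0.112], [-1, 0, 0, 0, -0.14]]
  squeeze: 20

```text
time_s: 5.32
tcp_pos: [0.4832, 0.215, 0.0887]
eef_rot: [179.9, 0.1, -8.6]
contact_force: [-3.6, -4.2, 5.7]
gripper_width: 0.0141
gripper_force: 20.0
```

Request:
drive_tool:
  increments:
    - [[-1, 0, 0, 0, -0.01], [-1, 0, 0, 0, -0.02], [-1, 0, 0, 0, -0.02]]

```text
time_s: 5.7
tcp_pos: [0.4831, 0.215, 0.0886]
eef_rot: [179.9, 0.1, -1.8]
contact_force: [-3.6, -4.4, 5.2]
gripper_width: 0.0149
gripper_force: 21.6
```

```bash
cat > st.py <<'E'
from h import *
s=r.get_state();print(s['time_s'],s['tcp_pos'].round(4),s['eef_rot'].round(2),s['gripper_width'],s['gripper_force'],s['contact_force'].round(2),s['moment'].round(3),s['joints'].round(1),s['joint_torque'][-1])
E
python3 st.py
```

```text
5.7 [0.4831 0.215  0.0886] [ 1.799e+02  1.100e-01 -1.800e+00] 0.014913227357782452 21.617149917874485 [-3.57 -4.38  5.22] [-1.455  1.413 -0.582] [ 45.2  15.5 -28.6  -0.  -46.   43. ] 1.0810822248458862
```

Request:
drive_tool:
  increments:
    - [[-1, 0, 0, 0, 0.028], [-1, 0, 0, 0, 0.056], [-1, 0, 0, 0, 0.084], [-1, 0, 0, 0, 0.112], [-1, 0, 0, 0, 0.13]]

```text
time_s: 6.32
tcp_pos: [0.4839, 0.2157, 0.0887]
eef_rot: [179.9, -0.0, -48.8]
contact_force: [0.3, -2.9, 1.3]
gripper_width: 0.0137
gripper_force: 20.0
```

Request:
drive_tool:
  increments:
    - [[-1, 0, 0, 0, 0.028], [-1, 0, 0, 0, 0.056], [-1, 0, 0, 0, 0.084], [-1, 0, 0, 0, 0.101], [-1, 0, 0, 0, 0.101]]

```text
time_s: 6.95
tcp_pos: [0.4846, 0.216, 0.0887]
eef_rot: [-180.0, -0.0, -84.9]
contact_force: [3.8, -3.6, -2.6]
gripper_width: 0.0138
gripper_force: 20.0
```

```bash
python3 st.py
```

```text
6.95 [0.4846 0.216  0.0887] [-1.7997e+02 -2.0000e-02 -8.4880e+01] 0.013812415834927098 20.020611584186554 [ 3.77 -3.64 -2.57] [-1.305 -1.482 -0.159] [ 45.2  15.6 -28.5   0.  -45.9 -40.2] -0.7764412276446819
```

Request:
drive_tool:
  increments:
    - [[1, 0, 0, 0, 0], [1, 0, 0, 0, 0], [1, 0, 0, 0, 0], [1, 0, 0, -0.3, 0], [1, 0, 0, -0.6, 0]]

```text
time_s: 7.58
tcp_pos: [0.4838, 0.2162, 0.1614]
eef_rot: [179.9, -0.0, -84.8]
contact_force: [0.3, 0.2, -0.4]
gripper_width: 0.0582
gripper_force: 0.0
```

Request:
drive_tool:
  increments:
    - [[1, 0, 0, -0.4, -0.028], [1, 0, 0, -0.7, -0.056], [1, 0, 0, -0.7, -0.084], [1, 0, 0, -0.7, -0.112], [1, 0, 0, -0.7, -0.14]]

```text
time_s: 8.2
tcp_pos: [0.484, 0.2163, 0.2449]
eef_rot: [-180.0, 0.0, -34.1]
contact_force: [1.0, -0.0, 0.3]
gripper_width: 0.0875
gripper_force: 0.0
```

```bash
python3 st.py; python3 - <<'E'
from h import *
c=cam("wrist");a=capture("wrist");np.save("w2.npy",a)
u=proj(c,[.4845,.216,.07]);print(u);x,y=(u-50).astype(int)
t=a[y:y+100,x:x+100].astype(float);b=np.clip((t-t.min())*255/70,0,255).astype(np.uint8)
b=cv2.resize(b,None,fx=5,fy=5,interpolation=cv2.INTER_CUBIC);print(x,y);save("w2c.png",b)
for ang in range(0,360,1):pass
for yaw in(-59.3,-85.1,-110.9,69.1):
    d=np.radians(yaw);print(yaw,[((proj(c,[.4845+k*.023*np.cos(d),.216+k*.023*np.sin(d),.092])-[x,y])*5).round() for k in(-1,1)])
E
```

```text
8.2 [0.484  0.2163 0.2449] [-1.7997e+02  1.0000e-02 -3.4110e+01] 0.08745158740741561 0.0 [ 0.95 -0.05  0.28] [-0.035  0.036  0.017] [ 45.3   6.6 -16.9  -0.  -66.5  10.6] -2.3256786167621613
[276.81282345 190.89882894]
226 140
-59.3 [array([203., 388.]), array([307., 172.])]
-85.1 [array([160., 356.]), array([351., 206.])]
-110.9 [array([135., 309.]), array([374., 255.])]
69.1 [array([374., 255.]), array([135., 309.])]
```

View pics/w2c.png

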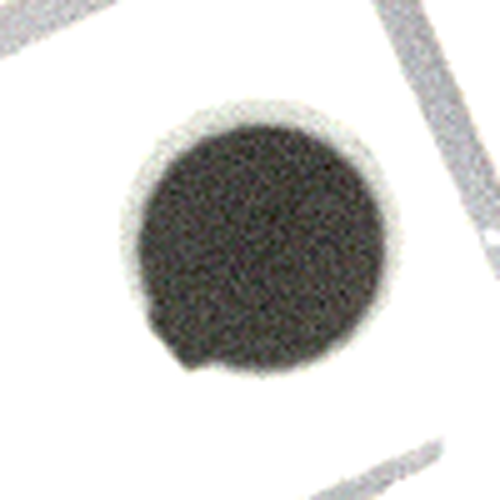

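The bar end corners are at crop (150,325) and (192,370), matching the third click (-85°). The selector is released there. Next is the orange dish.

Request:
drive_tool:
  increments:
    - [[1, 0.27, 0.42, 0, 0], [1, 0.5425, 0.8375, 0, 0], [1, 0.5425, 0.8375, 0, 0]]

```text
time_s: 8.62
tcp_pos: [0.4803, 0.0937, 0.245]
eef_rot: [-180.0, 0.0, -34.8]
contact_force: [-0.2, -0.3, 0.4]
gripper_width: 0.0877
gripper_force: 0.0
```

Request:
drive_tool:
  increments:
    - [[1, 0.27, 0.42, 0, 0], [1, 0.5425, 0.8375, 0, 0], [1, 0.5425, 0.8375, 0, 0]]

```text
time_s: 9.0
tcp_pos: [0.4774, -0.0257, 0.2448]
eef_rot: [180.0, 0.0, -34.8]
contact_force: [0.2, 1.4, 0.1]
gripper_width: 0.0874
gripper_force: 0.0
```

Request:
drive_tool:
  increments:
    - [[1, 0.27, 0.42, 0, 0], [1, 0.5425, 0.8375, 0, 0], [1, 0.5425, 0.8375, 0, 0]]

```text
time_s: 9.38
tcp_pos: [0.4745, -0.145, 0.2445]
eef_rot: [180.0, 0.0, -34.8]
contact_force: [-0.8, 0.8, -0.2]
gripper_width: 0.0877
gripper_force: 0.0
```

Request:
drive_tool:
  increments:
    - [[1, 0.27, 0.42, 0, 0], [1, 0.5425, 0.8375, 0, 0], [1, 0.5425, 0.8375, 0, 0]]

```text
time_s: 9.75
tcp_pos: [0.4717, -0.2643, 0.2441]
eef_rot: [180.0, 0.0, -34.7]
contact_force: [-1.0, -0.0, 0.3]
gripper_width: 0.0873
gripper_force: 0.0
```

Request:
drive_tool:
  increments:
    - [[1, 0.27, 0.42, 0, 0.028], [1, 0.5425, 0.8375, 0, 0.056], [1, 0.5425, 0.8375, 0, 0.084], [1, 0.5425, 0.8375, 0, 0.112], [1, 0.5425, 0.8375, 0, 0.135]]

```text
time_s: 10.38
tcp_pos: [0.4694, -0.3805, 0.2445]
eef_rot: [-180.0, 0.0, -83.4]
contact_force: [-0.2, 0.5, -0.3]
gripper_width: 0.0879
gripper_force: 0.0
```

```bash
python3 st.py; python3 - <<'E'
from h import *
c=cam("wrist");a=capture("wrist");np.save("w3.npy",a);save("w3.png",a)
for C in blob(a,(3,150,60),(20,255,255))[:3]:print(cv2.contourArea(C),cen(C),ray(c,cen(C),.021))
E
```

```text
10.375 [ 0.4694 -0.3805  0.2445] [-1.800e+02  2.000e-02 -8.336e+01] 0.0879497547768248 0.0 [-0.23  0.51 -0.34] [ 0.156 -0.075  0.043] [-20.5  13.7  -8.   -0.  -68.3  27.2] 1.7007581144571304
1673.5 [274.8061946  179.74215716] [ 0.47204222 -0.3820882   0.021     ]
147.0 [463.64512472 304.13038549] [ 0.21265013 -0.24865582  0.021     ]
80.5 [ 89.18219462 304.33747412] [ 0.6905155 -0.1926804  0.021    ]
```

View pics/w3.png

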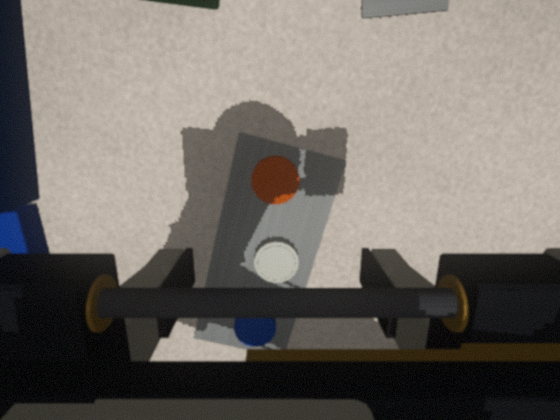

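The orange dish is at (275,180), which agrees with the estimate. White is nearest, along the tool's x side, clear of the fingers.

Request:
drive_tool:
  increments:
    - [[1, 0.015, -0.02, 0.5, 0], [1, 0.015, -0.02, 1, 0], [1, 0.015, -0.02, 1, 0]]

```text
time_s: 10.8
tcp_pos: [0.4688, -0.3809, 0.1206]
eef_rot: [179.6, 0.3, -82.9]
contact_force: [0.5, -0.9, 1.4]
gripper_width: 0.0876
gripper_force: 0.0
```

Request:
drive_tool:
  increments:
    - [[1, 0, 0, 0.3, 0], [1, 0, 0, 0.6, 0], [1, 0, 0, 0.8, 0], [1, 0, 0, 0.88, 0], [1, 0, 0, 0.88, 0]]

```text
time_s: 11.42
tcp_pos: [0.472, -0.3838, 0.0206]
eef_rot: [-179.9, -0.1, -83.0]
contact_force: [0.6, -0.5, 0.8]
gripper_width: 0.0877
gripper_force: 0.0
```

Request:
drive_tool:
  increments:
    - [[-1, 0, 0, 0, 0], [-1, 0, 0, 0, 0], [-1, 0, 0, 0, 0], [-1, 0, 0, 0, 0], [-1, 0, 0, 0, 0]]
  squeeze: 12

```text
time_s: 12.05
tcp_pos: [0.4708, -0.3839, 0.0195]
eef_rot: [-180.0, -0.0, -83.1]
contact_force: [-0.7, 0.4, 3.6]
gripper_width: 0.0558
gripper_force: 12.0
```

```bash
python3 st.py
```

```text
12.05 [ 0.4708 -0.3839  0.0195] [-1.7998e+02 -2.0000e-02 -8.3060e+01] 0.05579103579793392 12.000298351049423 [-0.73  0.42  3.58] [0.352 0.176 0.003] [-20.8  26.8 -22.1   0.  -41.1  27.7] 0.009925152990035713
```

Request:
drive_tool:
  increments:
    - [[-1, 0, 0, -0.15, 0], [-1, 0, 0, -0.4, 0], [-1, 0, 0, -0.7, 0], [-1, 0, 0, -0.9, 0], [-1, 0, 0, -1, 0]]

```text
time_s: 12.68
tcp_pos: [0.471, -0.3839, 0.1404]
eef_rot: [-179.9, -0.0, -83.1]
contact_force: [-0.2, 0.4, -0.8]
gripper_width: 0.0556
gripper_force: 12.0
```

Request:
drive_tool:
  increments:
    - [[-1, -0.2, -0.04, 0, 0], [-1, -0.45, -0.085, 0, 0], [-1, -0.755, -0.143, 0, 0]]

```text
time_s: 13.05
tcp_pos: [0.4762, -0.291, 0.1381]
eef_rot: [179.9, 0.0, -83.1]
contact_force: [0.4, -0.5, 0.6]
gripper_width: 0.0554
gripper_force: 12.0
```

Request:
drive_tool:
  increments:
    - [[-1, -0.25, -0.047, 0, 0], [-1, -0.5, -0.095, 0, 0], [-1, -0.755, -0.143, 0, 0]]

```text
time_s: 13.42
tcp_pos: [0.4824, -0.1987, 0.1383]
eef_rot: [179.9, 0.0, -83.1]
contact_force: [-0.6, -1.1, -1.8]
gripper_width: 0.0556
gripper_force: 12.0
```

Request:
drive_tool:
  increments:
    - [[-1, -0.25, -0.047, 0, 0], [-1, -0.5, -0.095, 0, 0], [-1, -0.755, -0.143, 0, 0]]

```text
time_s: 13.8
tcp_pos: [0.4884, -0.1068, 0.1384]
eef_rot: [179.9, 0.0, -83.1]
contact_force: [-0.7, 0.3, -0.2]
gripper_width: 0.0553
gripper_force: 12.0
```

Request:
drive_tool:
  increments:
    - [[-1, -0.3, -0.057, 0, 0], [-1, -0.55, -0.104, 0, 0], [-1, -0.7, -0.133, 0, 0], [-1, -0.755, -0.143, 0, 0]]

```text
time_s: 14.3
tcp_pos: [0.4949, -0.0151, 0.1388]
eef_rot: [180.0, -0.0, -83.0]
contact_force: [-0.1, -0.2, 0.1]
gripper_width: 0.0553
gripper_force: 12.0
```

Request:
drive_tool:
  increments:
    - [[-1, 0, 0, 0, -0.02], [-1, 0, 0, 0, -0.045], [-1, 0, 0, 0, -0.07], [-1, 0, 0, 0, -0.095], [-1, 0, 0, 0, -0.12]]

```text
time_s: 14.92
tcp_pos: [0.4948, -0.0165, 0.1389]
eef_rot: [180.0, 0.0, -39.6]
contact_force: [-0.6, 0.2, -0.1]
gripper_width: 0.0556
gripper_force: 12.0
```

Request:
drive_tool:
  increments:
    - [[-1, 0, 0, 0, -0.025], [-1, 0, 0, 0, -0.05], [-1, 0, 0, 0, -0.075], [-1, 0, 0, 0, -0.1], [-1, 0, 0, 0, -0.12]]

```text
time_s: 15.55
tcp_pos: [0.4948, -0.0165, 0.1389]
eef_rot: [180.0, 0.0, 3.5]
contact_force: [0.8, -0.6, -0.2]
gripper_width: 0.0554
gripper_force: 12.0
```

```bash
python3 st.py; python3 - <<'E'
from h import *
c=cam("wrist");a=capture("wrist");np.save("w4.npy",a);save("w4.png",a);np.savez("w4c.npz",*c)
E
```

```text
15.55 [ 0.4948 -0.0165  0.1389] [1.7999e+02 4.0000e-02 3.5400e+00] 0.055392937461425436 11.997446715831757 [ 0.85 -0.6  -0.2 ] [-0.06  -0.012  0.058] [ 20.9   8.9 -29.4  -0.  -51.7  72.7] -1.4522513374686241
```

View pics/w4.png

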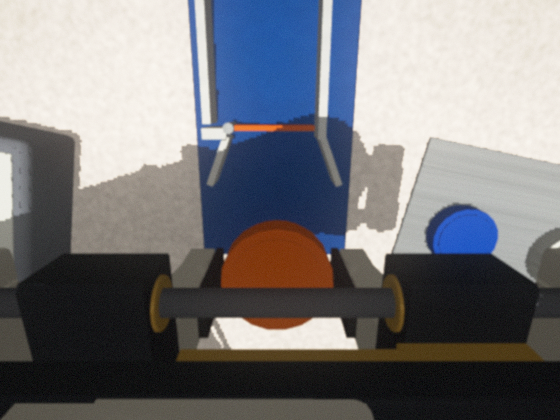

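The view shows the floor edges from (189,0) to (204,247) on the left and (361,0) to (345,247) on the right. The gate runs (228,128) to (316,128), and the dish in the jaws is at (277,275).

```bash
python3 - <<'E'
from h import *
z=np.load("w4c.npz");c=[z[k] for k in z.files];a=np.load("w4.npy")
h=cv2.cvtColor(a,cv2.COLOR_RGB2HSV);m=cv2.inRange(h,np.array((100,120,30)),np.array((130,255,255)))
L=[];R=[]
for v in range(5,245,6):
    u=np.where(m[v,150:385])[0]+150
    if v<30 or v>150:L.append(ray(c,(u.min(),v),.008)[:2])
    if v<100 or v>190:R.append(ray(c,(u.max(),v),.008)[:2])
for n,P in(('L',L),('R',R)):
    f=cv2.fitLine(np.float32(P),cv2.DIST_HUBER,0,1e-4,1e-4).ravel();f[:2]*=np.sign(f[0]);
    print(n,np.degrees(np.arctan2(f[1],f[0])),'y at x=.5,.56',[f[3]+(x-f[2])*f[1]/f[0] for x in(.5,.56)])
for u in(210,225,325,335):
    col=np.where(m[:,u])[0];print(u,col.max(),ray(c,(u,col.max()),.008))
g=cv2.inRange(h,np.array((3,150,80)),np.array((20,255,255)));g[200:]=0
vs,us=np.where(g);print(us.min(),us.max(),vs.min(),vs.max())
for u in(240,300):
    v=vs[us==u];print(u,v.min(),v.max(),[ray(c,(u,q),.033).round(4) for q in(v.min(),v.max())])
E
```

```text
L 3.4481819 y at x=.5,.56 [np.float32(0.048392486), np.float32(0.05200778)]
R 3.1419265 y at x=.5,.56 [np.float32(-0.07652419), np.float32(-0.07323067)]
210 246 [0.45085476 0.0414716  0.008     ]
225 251 [0.44675274 0.02777595 0.008     ]
325 249 [ 0.4543577  -0.06321504  0.008     ]
335 247 [ 0.45688339 -0.07209493  0.008     ]
234 313 125 130
240 125 129 [array([0.5605, 0.0147, 0.033 ]), array([0.5576, 0.0147, 0.033 ])]
300 126 129 [array([ 0.5625, -0.0298,  0.033 ]), array([ 0.5604, -0.0299,  0.033 ])]
```

Request:
drive_tool:
  increments:
    - [[-1, 0.03, -0.016, 0.25, 0], [-1, 0.03, -0.016, 0.5, 0], [-1, 0.03, -0.016, 0.7, 0], [-1, 0.03, -0.016, 0.83, 0], [-1, 0.03, -0.016, 0.88, 0]]

```text
time_s: 16.23
tcp_pos: [0.4979, -0.0143, 0.0325]
eef_rot: [180.0, 0.1, 3.2]
contact_force: [-0.0, -1.0, 0.0]
gripper_width: 0.0553
gripper_force: 12.0
```

Request:
drive_tool:
  increments:
    - [[-1, 0, 0, 0.03, 0], [-1, 0, 0, 0.05, 0], [-1, 0, 0, 0.07, 0], [-1, 0, 0, 0.075, 0], [-1, 0, 0, 0.075, 0]]

```text
time_s: 16.85
tcp_pos: [0.4987, -0.0136, 0.0247]
eef_rot: [-180.0, -0.0, 3.3]
contact_force: [0.2, -0.2, 0.3]
gripper_width: 0.0556
gripper_force: 12.0
```

```bash
python3 st.py
```

```text
16.85 [ 0.4987 -0.0136  0.0247] [-1.80e+02 -1.00e-02  3.34e+00] 0.055608251396040365 11.999875903129578 [ 0.17 -0.2   0.34] [-0.104  0.036 -0.055] [ 21.1  18.5 -36.    0.  -35.5  72.3] -0.0011658212315523997
```

Request:
drive_tool:
  increments:
    - [[-1, 0, 0, 0.005, 0], [-1, 0, 0, 0.01, 0], [-1, 0, 0, 0.01, 0]]

```text
time_s: 17.23
tcp_pos: [0.4986, -0.0136, 0.0235]
eef_rot: [-180.0, -0.0, 3.3]
contact_force: [-1.0, -0.0, 1.8]
gripper_width: 0.0552
gripper_force: 12.0
```

```bash
python3 st.py
```

```text
17.225 [ 0.4986 -0.0136  0.0235] [-1.80e+02 -1.00e-02  3.34e+00] 0.05517273872351773 12.000177651643753 [-1.03 -0.    1.85] [ 0.052  0.224 -0.021] [ 21.1  18.7 -36.    0.  -35.3  72.3] -0.005386835691751912
```

Request:
drive_tool:
  increments:
    - [[1, 0, 0, 0, 0], [1, 0, 0, 0, 0], [1, 0, 0, 0, 0], [1, 0, 0, -0.2, 0], [1, 0, 0, -0.5, 0]]

```text
time_s: 17.85
tcp_pos: [0.4977, -0.0139, 0.0831]
eef_rot: [180.0, 0.2, 3.3]
contact_force: [1.4, 0.7, 0.3]
gripper_width: 0.0877
gripper_force: 0.0
```

Request:
drive_tool:
  increments:
    - [[-1, 0, 0, 0, 0], [-1, -0.2, 0, 0, 0], [-1, -0.4, 0, 0, 0], [-1, -0.4, 0, 0, 0], [-1, -0.4, 0, 0, 0]]
  squeeze: 20

```text
time_s: 18.48
tcp_pos: [0.451, -0.0163, 0.0832]
eef_rot: [180.0, -0.0, 3.4]
contact_force: [-0.1, -0.2, 0.4]
gripper_width: 0.0434
gripper_force: 0.0
```

Request:
drive_tool:
  increments:
    - [[-1, 0, 0, 0, 0], [-1, 0, 0, 0, 0], [-1, 0, 0, 0, 0], [-1, 0, 0, 0, 0]]

```text
time_s: 18.98
tcp_pos: [0.4507, -0.0164, 0.0833]
eef_rot: [180.0, 0.0, 3.3]
contact_force: [1.0, 0.5, -0.4]
gripper_width: 0.0037
gripper_force: 0.0
```

```bash
python3 st.py; python3 - <<'E'
from h import *
c=cam("wrist");a=capture("wrist");save("w5.png",a)
for C in blob(a,(3,150,60),(20,255,255))[:3]:print(cv2.contourArea(C),cen(C),cv2.boundingRect(C),ray(c,cen(C),.026))
E
```

```text
18.975 [ 0.4507 -0.0164  0.0833] [1.80e+02 1.00e-02 3.33e+00] 0.003672304462508111 0.0 [ 0.98  0.46 -0.42] [-0.061 -0.015  0.026] [ 23.1   9.2 -38.5  -0.  -42.4  70.2] -7.854442856114474e-05
5903.0 [276.65667175 163.35205263] (233, 119, 88, 89) [ 0.49715854 -0.01382192  0.026     ]
4156.0 [268.7033606  353.53103946] (67, 343, 362, 18) [ 0.35533831 -0.01610322  0.026     ]
861.0 [277.82229965  51.21157569] (223, 47, 110, 10) [ 0.56047868 -0.01081754  0.026     ]
```

View pics/w5.png

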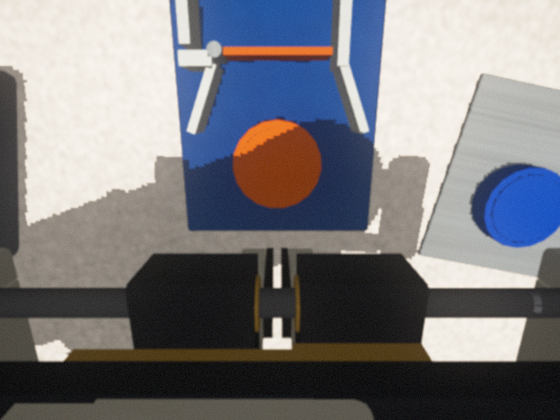

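The dish sits level on the sill at (277,163), on the middle line, with the gate shut at v≈51. The closed fingers are aligned behind it. Lowering and pushing.

Request:
drive_tool:
  increments:
    - [[-1, 0, 0, 0.2, 0], [-1, 0, 0, 0.4, 0], [-1, 0, 0, 0.49, 0], [-1, 0, 0, 0.49, 0]]

```text
time_s: 19.52
tcp_pos: [0.4504, -0.0165, 0.0242]
eef_rot: [180.0, 0.1, 3.3]
contact_force: [0.7, -0.5, -0.2]
gripper_width: 0.0001
gripper_force: 0.0
```

Request:
drive_tool:
  increments:
    - [[-1, 0.06, 0, 0, 0], [-1, 0.15, 0, 0, 0], [-1, 0.25, 0, 0, 0], [-1, 0.35, 0, 0, 0], [-1, 0.45, 0, 0, 0]]

```text
time_s: 20.15
tcp_pos: [0.5049, -0.0135, 0.0244]
eef_rot: [180.0, 0.1, 3.3]
contact_force: [-2.7, -1.1, 2.2]
gripper_width: 0.0004
gripper_force: 1.6
```

```bash
python3 st.py; python3 - <<'E'
from h import *
c=cam("wrist");a=capture("wrist");save("w6.png",a)
for C in blob(a,(3,150,60),(20,255,255))[:3]:print(cv2.contourArea(C),cen(C),cv2.boundingRect(C),ray(c,cen(C),.026))
E
```

```text
20.15 [ 0.5049 -0.0135  0.0244] [1.7998e+02 7.0000e-02 3.3100e+00] 0.0003535794643536856 1.6330284444848076 [-2.66 -1.05  2.23] [-0.261  1.164  0.036] [ 20.8  19.1 -35.1  -0.  -35.9  72.5] -0.11340638855472207
12223.0 [273.42898634 188.6172789 ] (202, 89, 133, 167) [ 0.54896192 -0.00960621  0.026     ]
4144.0 [262.09765122 353.54564833] (60, 343, 362, 18) [ 0.45937624 -0.00851399  0.026     ]
151.0 [262.68763797 303.94701987] (261, 276, 5, 56) [ 0.48935851 -0.00746799  0.026     ]
```

Request:
drive_tool:
  increments:
    - [[-1, 0.1, 0, 0, 0], [-1, 0.2, 0, 0, 0], [-1, 0.3, 0, 0, 0], [-1, 0.4, 0, 0, 0], [-1, 0.5, 0, 0, 0]]

```text
time_s: 20.82
tcp_pos: [0.5656, -0.0096, 0.0246]
eef_rot: [-180.0, -0.0, 3.3]
contact_force: [-0.4, 0.2, 0.4]
gripper_width: 0.0002
gripper_force: 0.5
```

Request:
drive_tool:
  increments:
    - [[-1, 0.08, 0, 0, 0], [-1, 0.16, 0, 0, 0], [-1, 0.23, 0, 0, 0], [-1, 0.29, 0, 0, 0], [-1, 0.33, 0, 0, 0]]

```text
time_s: 21.45
tcp_pos: [0.6044, -0.0075, 0.0246]
eef_rot: [180.0, -0.0, 3.3]
contact_force: [-0.7, -1.1, -0.7]
gripper_width: 0.0003
gripper_force: 0.6
```

```bash
python3 st.py; python3 - <<'E'
from h import *
c=cam("wrist");a=capture("wrist");save("w7.png",a)
for C in blob(a,(3,150,60),(20,255,255))[:4]:print(cv2.contourArea(C),cen(C),cv2.boundingRect(C),ray(c,cen(C),.026))
E
```

```text
21.45 [ 0.6044 -0.0075  0.0246] [180.    -0.     3.33] 0.0003428713495836381 0.5613973629351676 [-0.71 -1.06 -0.68] [-0.279  0.401  0.039] [ 17.8  26.2 -22.2   0.  -41.6  75.5] -0.02163358381949365
6150.5 [286.18334553 217.71043005] (228, 190, 120, 65) [ 0.63504102 -0.01025828  0.026     ]
4151.5 [262.79678028 353.48099081] (60, 343, 363, 18) [ 0.55891877 -0.00291169  0.026     ]
155.5 [290.99142551 304.21972133] (289, 276, 5, 56) [ 0.5895042  -0.01569991  0.026     ]
147.5 [262.64858757 303.85536723] (261, 275, 5, 57) [ 0.58888582 -0.00146526  0.026     ]
```

View pics/w7.png

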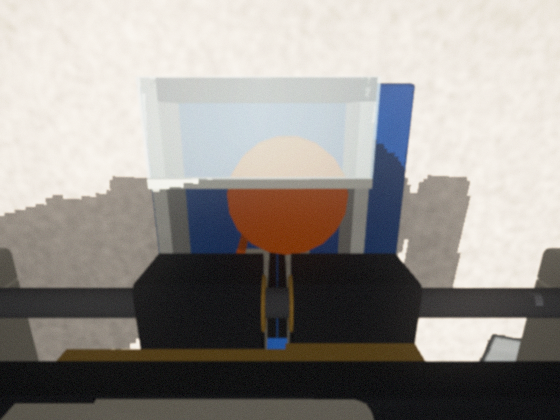

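The dish at (287,195) is partly under the window, with about 17 mm to go. The gate leaf is open beside the fingers.

Request:
drive_tool:
  increments:
    - [[-1, 0.03, 0, 0, 0], [-1, 0.06, 0, 0, 0], [-1, 0.09, 0, 0, 0], [-1, 0.115, 0, 0, 0], [-1, 0.115, 0, 0, 0]]

```text
time_s: 22.12
tcp_pos: [0.6182, -0.0066, 0.0246]
eef_rot: [180.0, -0.0, 3.3]
contact_force: [-0.5, -1.0, -0.5]
gripper_width: 0.0001
gripper_force: 0.4
```

Request:
drive_tool:
  increments:
    - [[-1, 0.01, 0, 0, 0], [-1, 0.018, 0, 0, 0], [-1, 0.018, 0, 0, 0]]

```text
time_s: 22.5
tcp_pos: [0.6191, -0.0067, 0.0244]
eef_rot: [180.0, 0.1, 3.3]
contact_force: [-4.0, -0.2, 3.4]
gripper_width: 0.0005
gripper_force: 2.4
```

```bash
python3 st.py
```

```text
22.5 [ 0.6191 -0.0067  0.0244] [1.7999e+02 9.0000e-02 3.3200e+00] 0.00048422669556371094 2.4464995779271703 [-3.98 -0.17  3.4 ] [-0.127  1.606 -0.004] [ 17.4  27.3 -20.2  -0.  -42.6  75.9] 0.017779867630451918
```

Force is rising near the back stop. One more small step to see whether it is solid.

Request:
drive_tool:
  increments:
    - [[-1, 0.01, 0, 0, 0], [-1, 0.018, 0, 0, 0], [-1, 0.018, 0, 0, 0]]

```text
time_s: 22.88
tcp_pos: [0.6193, -0.0069, 0.024]
eef_rot: [180.0, 0.3, 3.3]
contact_force: [-9.5, 0.3, 5.7]
gripper_width: 0.0002
gripper_force: 5.2
```

```bash
python3 st.py
```

```text
22.875 [ 0.6193 -0.0069  0.024 ] [179.97   0.29   3.29] 0.00023851711571662023 5.232025666955451 [-9.5   0.35  5.71] [ 0.014  3.554 -0.049] [ 17.4  27.5 -20.   -0.1 -42.9  76. ] 0.042867885204032063
```

Request:
drive_tool:
  increments:
    - [[-1, -0.035, 0, 0, 0], [-1, -0.05, 0, 0, 0], [-1, -0.05, 0, -0.3, 0], [-1, -0.05, 0, -0.7, 0], [-1, -0.05, 0, -1, 0]]

```text
time_s: 23.5
tcp_pos: [0.6172, -0.0065, 0.1469]
eef_rot: [-180.0, -0.2, 3.4]
contact_force: [1.2, 0.3, -0.6]
gripper_width: 0.0006
gripper_force: 0.0
```

Request:
drive_tool:
  increments:
    - [[-1, -0.3, 0, -0.3, 0], [-1, -0.6, 0, -0.5, 0], [-1, -0.8, 0, -0.5, 0], [-1, -0.8, 0, -0.5, 0]]

```text
time_s: 24.0
tcp_pos: [0.5196, -0.0122, 0.2057]
eef_rot: [-179.9, -0.2, 3.4]
contact_force: [-0.5, -0.5, 0.5]
gripper_width: 0.0005
gripper_force: 0.0
```

```bash
python3 st.py; python3 - <<'E'
from h import *
c=cam("wrist");a=capture("wrist");save("w8.png",a);print(proj(c,[.562,-.0105,.008]),proj(c,[.66,-.005,.026]))
for C in blob(a,(3,130,60),(20,255,255))[:4]:print(cv2.contourArea(C),cen(C),cv2.boundingRect(C),ray(c,cen(C),.026))
E
```

```text
24.0 [ 0.5196 -0.0122  0.2057] [-1.7994e+02 -1.5000e-01  3.3600e+00] 0.0004979862298173427 0.0 [-0.46 -0.52  0.52] [-0.074 -0.072 -0.011] [ 20.3   7.2 -21.5  -0.  -61.1  73.1] -0.09801573352888227
[277.6341378  146.75445243] [277.99397359  37.78686378]
4276.0 [262.89608669 353.45981447] (60, 343, 363, 18) [ 0.32054729 -0.00722435  0.026     ]
1168.0 [282.42365868  58.15496575] (253, 47, 60, 28) [ 0.64353143 -0.01001527  0.026     ]
282.5 [278.32684366 150.56814159] (247, 148, 62, 6) [ 0.56019148 -0.01126767  0.026     ]
171.0 [290.86744639 305.4502924 ] (288, 276, 6, 56) [ 0.38758883 -0.03581241  0.026     ]
```

View pics/w8.png

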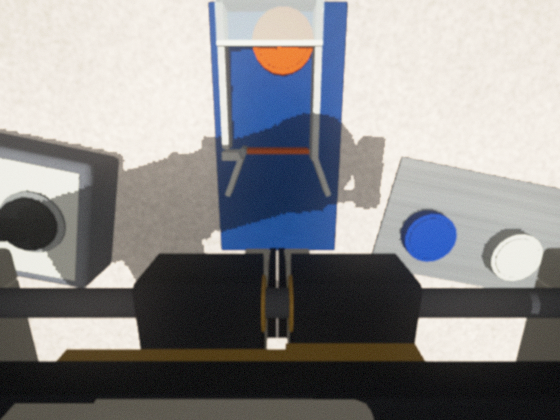

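The dish is home under the window with its rear edge at v≈75, and the gate is shut across the lane at v=150. Blue and white dishes are undisturbed. Moving to the button.

Request:
drive_tool:
  increments:
    - [[-1, 0, -0.45, 0, 0], [-1, 0, -0.915, 0, 0], [-1, 0, -0.915, 0, 0]]

```text
time_s: 24.42
tcp_pos: [0.5149, 0.1006, 0.2042]
eef_rot: [-180.0, -0.0, 3.5]
contact_force: [0.5, 0.8, 0.3]
gripper_width: 0.0009
gripper_force: 0.0
```

Request:
drive_tool:
  increments:
    - [[-1, 0, -0.45, 0, 0], [-1, 0, -0.915, 0, 0], [-1, 0, -0.915, 0, 0]]

```text
time_s: 24.8
tcp_pos: [0.5082, 0.2098, 0.2039]
eef_rot: [180.0, -0.0, 3.5]
contact_force: [-0.3, -0.7, -0.9]
gripper_width: 0.0006
gripper_force: 0.0
```

Request:
drive_tool:
  increments:
    - [[-1, 0, -0.45, 0, 0], [-1, 0, -0.915, 0, 0], [-1, 0, -0.915, 0, 0], [-1, 0, -0.915, 0, 0]]

```text
time_s: 25.3
tcp_pos: [0.5014, 0.3158, 0.2038]
eef_rot: [179.9, 0.1, 3.3]
contact_force: [0.5, 0.1, -1.0]
gripper_width: 0.0005
gripper_force: 0.0
```

```bash
python3 st.py; python3 - <<'E'
from h import *
c=cam("wrist");a=capture("wrist");t=capture("top");T=cam("top");b=capture("side");S=cam("side")
g=blob(a,(40,80,30),(85,255,255),(150,50,400,260))
for C in g[:2]:
    (p,R)=cv2.minEnclosingCircle(C);print(p,R,cen(C))
    for z in(.07,.075,.08,.085):
        o=ray(c,p,z);print(z,o.round(4),'rad',np.linalg.norm(ray(c,(p[0]+R,p[1]),z)-o).round(4))
o=blob(b,(40,80,30),(85,255,255),(205,120,230,142));
if o and g:print(tri(S,cen(o[0]),c,cen(g[0])))
E
```

```text
25.3 [0.5014 0.3158 0.2038] [1.7994e+02 5.0000e-02 3.3300e+00] 0.0004924631624839191 0.0 [ 0.45  0.06 -0.95] [-0.057 -0.009  0.027] [ 51.1  14.3 -12.8  -0.  -63.   42.2] -0.018527021748013794
(273.6033020019531, 204.6487579345703) 17.721540451049805 [273.45203969 204.88588754]
0.07 [0.4991 0.3182 0.07  ] rad 0.0157
0.075 [0.5006 0.3182 0.075 ] rad 0.0154
0.08 [0.502  0.3183 0.08  ] rad 0.0151
0.085 [0.5034 0.3183 0.085 ] rad 0.0148
[0.50148254 0.3178965  0.07433108]
```

Request:
drive_tool:
  increments:
    - [[-1, 0, -0.02, 0.4, 0], [-1, 0, -0.02, 0.75, 0], [-1, 0, -0.02, 0.865, 0], [-1, 0, -0.02, 0.865, 0]]

```text
time_s: 25.95
tcp_pos: [0.5013, 0.3183, 0.1008]
eef_rot: [179.9, 0.0, 3.3]
contact_force: [-0.1, -0.5, 0.1]
gripper_width: 0.0005
gripper_force: 0.0
```

Request:
drive_tool:
  increments:
    - [[-1, 0, 0, 0.03, 0], [-1, 0, 0, 0.06, 0], [-1, 0, 0, 0.08, 0], [-1, 0, 0, 0.08, 0]]

```text
time_s: 26.45
tcp_pos: [0.5013, 0.3193, 0.0917]
eef_rot: [-180.0, -0.1, 3.3]
contact_force: [0.6, -0.2, 2.3]
gripper_width: 0.0004
gripper_force: 1.1
```

Request:
drive_tool:
  increments:
    - [[-1, 0, 0, 0.02, 0], [-1, 0, 0, 0.035, 0], [-1, 0, 0, 0.035, 0]]

```text
time_s: 26.82
tcp_pos: [0.5013, 0.3193, 0.0874]
eef_rot: [-180.0, -0.1, 3.4]
contact_force: [0.6, 1.5, 4.9]
gripper_width: 0.0003
gripper_force: 2.4
```

Request:
drive_tool:
  increments:
    - [[-1, 0, 0, 0.015, 0], [-1, 0, 0, 0.02, 0], [-1, 0, 0, 0.02, 0]]

```text
time_s: 27.2
tcp_pos: [0.5015, 0.3194, 0.087]
eef_rot: [-179.9, -0.1, 3.4]
contact_force: [-6.1, -2.6, 20.6]
gripper_width: 0.0004
gripper_force: 10.8
```

Request:
drive_tool:
  increments:
    - [[-1, 0, 0, 0.01, 0], [-1, 0, 0, 0.015, 0], [-1, 0, 0, 0.015, 0]]

```text
time_s: 27.58
tcp_pos: [0.5015, 0.3194, 0.0867]
eef_rot: [-179.9, -0.2, 3.4]
contact_force: [-10.6, -3.4, 34.1]
gripper_width: 0.0004
gripper_force: 17.1
```

Hard stop reached: the button is fully down. Retracting for a final check.

Request:
drive_tool:
  increments:
    - [[-1, 0, 0, -0.2, 0], [-1, 0, 0, -0.5, 0], [-1, 0, 0, -0.9, 0], [-1, 0, 0, -0.9, 0], [-1, 0, 0, -0.9, 0]]

```text
time_s: 28.2
tcp_pos: [0.5004, 0.3185, 0.1902]
eef_rot: [180.0, 0.1, 3.3]
contact_force: [0.4, -0.0, -0.2]
gripper_width: 0.0002
gripper_force: 0.0
```

```bash
python3 st.py; python3 - <<'E'
from h import *
T,S=cam("top"),cam("side");a=capture("top");b=capture("side")
c=blob(a,(95,150,60),(130,255,255),(328,243,352,268));print('blue',ray(T,cen(c[0]),.02))
c=blob(a,(0,60,50),(25,255,255),(250,170,305,240),5);print([(cen(C).round(1),cv2.contourArea(C),ray(T,cen(C),.026).round(4)) for C in c])
t=np.vstack([cv2.resize(a[150:290,120:440],None,fx=2,fy=2),cv2.resize(b[120:260,180:340],None,fx=2,fy=2)[:, :320].repeat(1,0) if 0 else cv2.resize(b[110:250,180:340],(640,280))])
save("fin.png",t)
E
```

```text
28.2 [0.5004 0.3185 0.1902] [1.7999e+02 5.0000e-02 3.3100e+00] 0.00019267883491697296 0.0 [ 0.42 -0.   -0.16] [-0.103  0.01   0.03 ] [ 51.3  14.9 -13.8  -0.  -61.3  42. ] 0.0007506401925638784
blue [ 0.47604094 -0.18186788  0.02      ]
[(array([278.6, 192.6]), 114.0, array([ 0.6445, -0.0119,  0.026 ])), (array([278.1, 222.8]), 18.0, array([ 0.5607, -0.0118,  0.026 ]))]
```

View pics/fin.png

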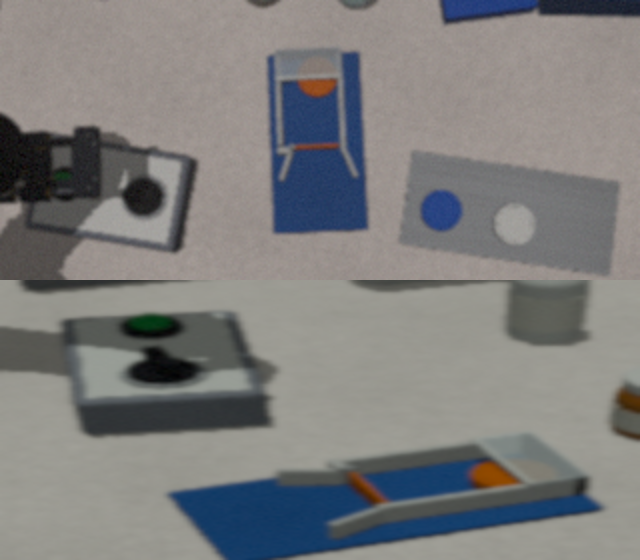

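The dish is home under the window, the gate is shut, the other dishes are in place and the robot is clear.

```bash
python3 -c "
from h import *
print(job.close_job())"
```

```text
the job is handed in; nothing more can be done
None
```

I set the selector to three clicks from its stop, pushed the orange dish home with the gate shut behind it, pressed the start button fully down, and handed the job in at about 28 s; the verdict was not shown.

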